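Fit the middle stop peg into the plate rack by feel

TASK

Take the loose wooden peg out of its small square holder and stand it in the plate rack. Its socket is one unmarked blind hole on the long middle line of the rack's dull black trough, too dark to see: rest the peg's tip lightly in the trough, feel along until it drops in, press it gently fully home so that its collar sits on the trough floor, and let it go. Leave the shaker, the mug and the garlic alone.

Things in the scene. Friction and masses are not known exactly. Their poses are not given: they have to be found in the camera images.
- peg_grip (a point): Grip centre of the loose dark wooden peg, on its axis, 50 mm above its tip. Peg: upright, z up, 84 mm long, about 60 g, round. From the bottom: tapered nose (8 mm across at the tip, 16 mm from 6 mm up), 16 mm pin, collar 28 mm across from 22 to 26 mm above the tip, plain 16 mm shaft from 26 to 74 mm, 22 mm knob from 74 to 84 mm.
- peg_tip (a point): Centre of the flat lower tip of the loose peg, 50 mm below peg_grip along the peg's axis; the peg's own z points up from it to the knob.
- holder: Fixed oak block 70 x 70 mm, 34 mm high, in which the loose peg starts: upright in a central hole of 19 mm, 26 mm deep, collar resting on the block's top. Origin at the centre of its underside on the worktop, z up.
- rack: Fixed plate rack: oak board 110 mm (its x) by 290 mm (its y), 38 mm high, with a sunk dull black trough in its middle; origin at the centre of its underside on the worktop, z up. On the oak ends at y = -125 and 125 mm stand two fixed low pegs, tops 78 mm above the worktop. More than 25 N between the loose peg and the rack is too much.
- trough (a point): Centre of the trough's level black floor, 34 mm above the worktop, 4 mm below the oak; axes as the rack's; 46 mm (x) by 140 mm (y). Soft backing: after 1 to 2 N it sinks 1 mm per 3 N, 8 mm at most. One socket: blind hole 18 mm wide, 26 mm deep, 2 mm chamfer, black, at x = 0 and an unknown y from -35 to 35 mm, new each time. Seated, the peg's tip is 22 mm below the floor.
- salt: Salt shaker, 44 mm wide, 90 mm tall, origin under its centre. Bystander.
- mug: Dotted mug with a handle, 92 x 127 x 93 mm, origin under its centre. Bystander.
- garlic: Garlic bulb, 53 mm, origin under its centre. Bystander.

How it is judged:
By the outcome, as a careful person would: the job done as asked, in the order asked, and still so for the second after the job is handed in, with the robot touching nothing.
It also fails if it takes over 61 s, if anything falls off the work surface, if the arm or the gripper's body presses on something with over 40 N, if the wrist force passes 120 N, or if a joint passes its speed limit or range.

ROBOT

A 6-joint arm with a two-finger parallel gripper is mounted at the origin on a cart in front of the work surface, level with it; the furniture and walls round the work are solid. World frame = base frame: x ahead of the robot, y to its left, z up, the work surface at z = 0. Lengths are in mm, angles in rad, forces in N, time in s.
With the tool pointing down it reaches from about 350 to 925 mm from the base axis. Payload 6.4 kg.
Tool frame: the origin (TCP) lies on the mounting face of the last link; the fingertips stand ctrl.finger_overhang ahead of it and the grasp point (between the pads) lies 155 mm ahead of it (ctrl.finger_overhang is the distance from the TCP to the fingertips, in mm); x points along the fingers, y is the direction in which the jaws open and shut, and the axes are right-handed (so a half turn about x gives the same grasp; the last joint's range is limited). The gripper opens to 85 mm and grips with 20 to 120 N. Pads are 22 mm wide; open, the fingers measure 114 mm over their backs; the gripper's body (76 mm by 85 mm) begins 54 mm behind the grasp point. The pads swing forward as they close: fully open they stand 13 mm farther back than shut.
Start: joints at [1.164, 0.245, 1.558, -0, 1.339, -0.174], TCP at [149.954, 632.479, 404.69] pointing down, gripper open.
Joint ranges: [-3.13, 3.13], [-1.02, 2.26], [0.13, 2.54], [-0.95, 4.09], [0.21, 2.88], [-2.74, 2.74]. Speed limits (rad/s): [2.57, 2.57, 3.14, 3.14, 3.14, 3.14].

INTERFACE

Orientations are given as a rotation vector (axis times angle).
In Python, from rig import readout, viewer, job, ctrl gives the robot as it stands.
- The arm moves only by the tool drive_tool, never from a script. Its argument "targets" is a list of rows, each a list of 5 numbers: the shift along the tool's x, y, z in cm, then the turn about the tool's x in degrees, then the opening, from 0 (shut) to 1 (fully open). In form: [[dx, dy, dz, roll, hand], ...]. A call has 1 to 10 rows; each row is the pose to reach, as a shift and turn from the pose measured when the call began, along the tool's axes at that moment; what a row does not reach only later rows make up. A row lasts 1/12 s, in which the tool goes at most 41.7 mm and 7.16 degrees, less where a joint would pass 70% of its speed; a pose out of reach is approached as far as the arm can. A call with a gripper value outside its range is refused whole. The fingers move at their own pace and stop on an object; "force" is the grip in N (left out, the last holds). Time passes only in rows, so rows that repeat a pose let the fingers close. It gives the time, the measured TCP pose, the force and the opening at its end, in the units of the state.
- readout.sense(): the state, without advancing time (a new reading comes with each control period).
- viewer.read_camera(name): name is "side" or "top" or "wrist"; returns a dict with "img" (420x560x3 uint8, red, green, blue), "camera_matrix" (3x3 intrinsics, pixels), "world_from_camera" (4x4, takes a point from camera to world coordinates); the wrist camera has in their place "mount" (4x4, takes a point from camera to tool coordinates, whose origin is the TCP and whose axes are the tool frame's). Camera axes: x right, y down, z forward; pixel columns grow to the right and rows downward; lengths in mm; the calibration is good to about 2 mm. A picture is of the moment at which its call begins: read the wrist's pose just before it. There is no depth.
- job.hand_in(): hands the job in, once; it reports no verdict.
The state is a dict: "t": time; "q": joint angles; "qd": joint speeds; "joint_torque": joint torques, N m; "eef_pos": TCP position; "tool_rot": TCP orientation; "contact_force": force on the tool from outside, world axes, zero at the start; "wrist_torque": the same for the moment, N m; "gripper_width": opening from 0.0 (shut) to 1.0 (fully open).
Only numpy, scipy, OpenCV 4.12 (cv2) and the standard library are available. Lean on these libraries where they do the work, as an engineer would, in place of code of your own. Each camera call takes 0.05 s, during which the arm holds its last target. There are 200 camera calls.

## Working session

There is one attempt and no reset: what is moved stays moved. The work goes in short steps, Python scripts to look and compute and a tool call to move; the robot and the scene stay as the last step left them, time stands still between calls to the robot, and variables do not carry over. Pictures are saved under pics/ and viewed, about 8 in all and at most 12, crops included, and the job is handed in when it is done.

Besides the shell and the picture viewer there is one more tool, called after "Emit:" by a JSON object that holds its "method" and its "body", one argument or row to a line. drive_tool: Moves the arm, as the interface text tells. Its arguments: {"type":"object","properties":{"targets":{"type":"array","items":{"type":"array","items":{"type":"number"}}},"force":{"type":"number"}},"required":["targets"]}

```bash
mkdir -p pics; ls
python3 - <<'E'
from rig import readout, viewer, ctrl
import cv2,numpy as np
s=readout.sense();print(s, ctrl.finger_overhang)
for n in("top","side"):
    d=viewer.read_camera(n);cv2.imwrite(f"pics/{n}0.png",d["img"][:,:,::-1]);print(d["camera_matrix"],d["world_from_camera"])
    np.savez(f"{n}.npz",K=d["camera_matrix"],T=d["world_from_camera"])
E
```

```text
pics
{'t': 0.0, 'q': array([ 1.16389222e+00,  2.45820796e-01,  1.55902383e+00,  2.33897831e-05,
        1.33873991e+00, -1.74122882e-01]), 'qd': array([-0.00033295, -0.0001844 ,  0.00032179,  0.00083035,  0.00180058,
       -0.00010774]), 'joint_torque': array([ 1.35556766e-03, -4.29519117e+01, -3.26122463e+01, -7.02532407e-05,
        5.47454096e-03,  3.54927778e-06]), 'eef_pos': array([149.85889295, 632.25109884, 403.57042241]), 'tool_rot': array([ 0.18127378,  1.56365147, -0.18426706]), 'contact_force': array([-0.14996608, -0.18552743, -0.06644853]), 'wrist_torque': array([-0.05766872, -0.00938901, -0.01030942]), 'gripper_width': 1.0009115578637933} 173.4
[[441.10594125   0.         280.46167236]
 [  0.         441.10594125 210.16193927]
 [  0.           0.           1.        ]] [[-2.56643209e-02 -9.94373472e-01  1.02775194e-01  4.73085031e+02]
 [-9.99636713e-01  2.63741880e-02  5.55382561e-03  1.11043392e+01]
 [-8.23318916e-03 -1.02595322e-01 -9.94689104e-01  1.21112040e+03]
 [ 0.00000000e+00  0.00000000e+00  0.00000000e+00  1.00000000e+00]]
[[514.29794566   0.         277.88979445]
 [  0.         514.29794566 208.66785619]
 [  0.           0.           1.        ]] [[ 9.99021521e-01  4.95923606e-03 -4.39477605e-02  6.57837400e+02]
 [ 3.77476457e-02 -6.13411836e-01  7.88860592e-01 -8.77712879e+02]
 [-2.30459306e-02 -7.89747634e-01 -6.12998825e-01  7.89658616e+02]
 [ 0.00000000e+00  0.00000000e+00  0.00000000e+00  1.00000000e+00]]
```

View pics/top0.png

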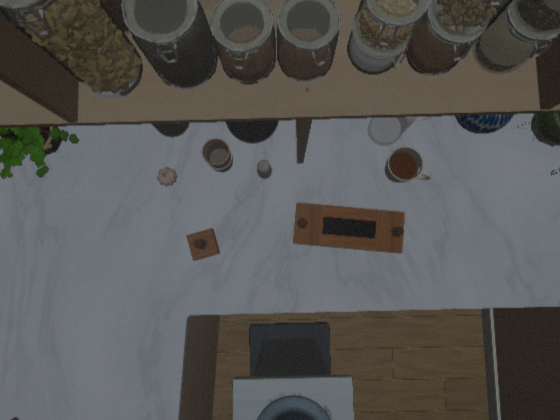

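View pics/side0.png

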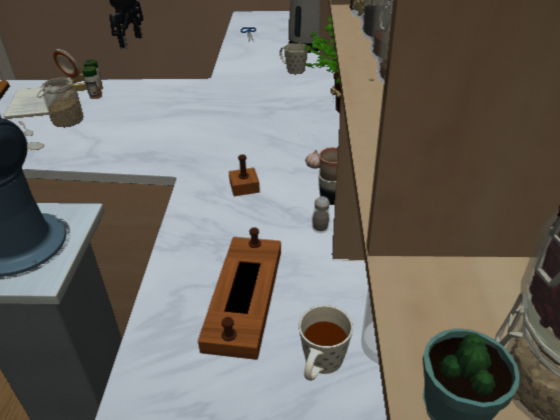

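The top view shows the holder and peg near px (203,244). The rack is centred near (349,228), with its long axis along world y and low pegs at (303,223) and (397,231). I'll enlarge both for measuring.

```bash
python3 - <<'E'
import cv2,numpy as np
a=cv2.imread("pics/top0.png")
h=cv2.resize(a[220:270,178:228],None,fx=6,fy=6,interpolation=cv2.INTER_CUBIC)
r=cv2.resize(a[195:260,285:415],None,fx=6,fy=6,interpolation=cv2.INTER_CUBIC)
o=np.zeros((700,790,3),np.uint8)[:600*1]
o=np.zeros((400,790,3),np.uint8);o[:390,:780]=r
o2=np.zeros((590,790,3),np.uint8);s=cv2.imread("pics/side0.png")
o2[:300,:300]=h;o2=cv2.convertScaleAbs(np.vstack([cv2.resize(r,(620,310)),np.hstack([cv2.resize(h,(290,290)),cv2.resize(s[145:205,220:288],(330,290),interpolation=cv2.INTER_CUBIC)])]),alpha=1.8)
cv2.imwrite("pics/crop1.png",o2);print(o2.shape)
E
cat > h.py <<'E'
import numpy as np
def px(cam,u,v,z):
    d=np.load(f"{cam}.npz");T=d["T"];r=T[:3,:3]@np.linalg.solve(d["K"],[u,v,1]);c=T[:3,3]
    return c+r*(z-c[2])/r[2]
E
```

```text
(600, 620, 3)
```

View pics/crop1.png

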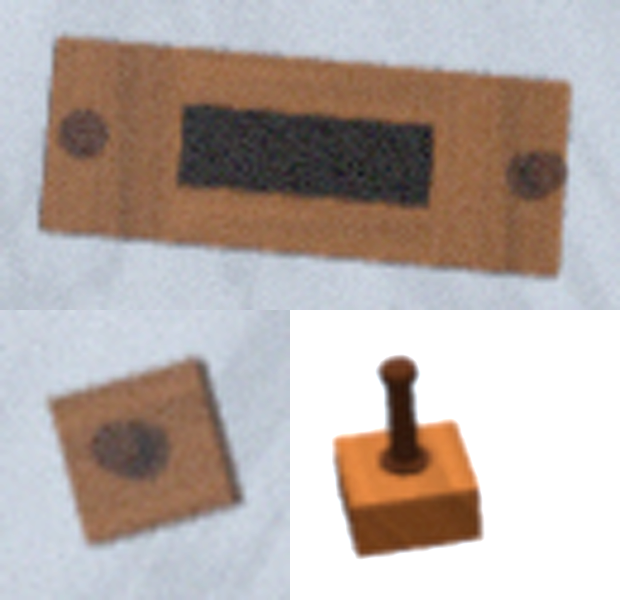

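Run:
```python
from h import px
import numpy as np
from scipy.spatial.transform import Rotation as R
t=[px("top",285+u/4.769,195+v/4.769,38) for u,v in((182,105),(433,124),(430,206),(178,186))]
t=np.array(t)[:,:2];print(t,t.mean(0)); 
print(np.linalg.norm(t-np.roll(t,-1,0),axis=1))
d=t[0]+t[3]-t[1]-t[2];print("rack y ang",np.degrees(np.arctan2(d[1],d[0])))
o=np.array([px("top",285+u/4.769,195+v/4.769,38)[:2] for u,v in((57,37),(570,82),(557,275),(41,230))]);print(o.mean(0),np.linalg.norm(o-np.roll(o,-1,0),axis=1))
d=o[0]+o[3]-o[1]-o[2];print("rack y ang",np.degrees(np.arctan2(d[1],d[0])))
h=np.array([px("top",178+u/5.8,220+(v-310)/5.8,34)[:2] for u,v in((50,400),(195,360),(232,503),(92,545))]);print("holder",h.mean(0),np.linalg.norm(h-np.roll(h,-1,0),axis=1))
d=h[0]+h[3]-h[1]-h[2];print("ang",np.degrees(np.arctan2(d[1],d[0])))
print("side knob",px("side",220+(398-290)/4.853,145+(362-310)/4.833,92),"collar",px("side",220+(403-290)/4.853,145+(460-310)/4.833,38))
print("top knob",px("top",178+128/5.8,220+(455-310)/5.8,85))
M=R.from_rotvec([.18127,1.56365,-.18427]).as_matrix();print(M)
from rig import viewer
w=viewer.read_camera("wrist");print(w["camera_matrix"],w["mount"])
```

```text
[[ 572.90060139  -95.73462896]
 [ 558.56725    -235.31499216]
 [ 512.93405178 -231.46543658]
 [ 527.69439498  -91.8969537 ]] [ 543.02407454 -163.60300285]
[140.31437116  45.79528205 140.34681737  45.36880922]
rack y ang 84.04995117598918
[ 542.83198555 -163.65679422] [287.77131212 107.89621091 286.74943284 108.49503055]
rack y ang 83.48162153735731
holder [508.38951813 227.70174013] [69.08279849 68.06829741 66.70941185 69.52167977]
ang 104.58249243548825
side knob [508.24068255 239.98771483  92.        ] collar [508.55697432 227.31967186  38.        ]
top knob [505.60825025 224.59243667  85.        ]
[[-8.08234519e-04  2.30688612e-01  9.73027292e-01]
 [-1.82465666e-03  9.73025650e-01 -2.30689738e-01]
 [-9.99998009e-01 -1.96189214e-03 -3.65505406e-04]]
[[370.07683824   0.         273.98717214]
 [  0.         370.07683824 208.30975807]
 [  0.           0.           1.        ]] [[-6.77449821e-04 -2.66935622e-01  9.63714125e-01  3.14511335e+01]
 [ 9.99999762e-01 -5.78026683e-05  6.86946525e-04 -1.20079158e-01]
 [-1.27665250e-04  9.63714361e-01  2.66935598e-01 -6.77448356e+01]
 [ 0.00000000e+00  0.00000000e+00  0.00000000e+00  1.00000000e+00]]
```

Emit:
{"method": "drive_tool", "body": {
  "targets": [
    [3,-31,44.2,-7,1],
    [3,-31,44.2,-7,1],
    [3,-31,44.2,-7,1],
    [3,-31,44.2,-7,1],
    [3,-31,44.2,-7,1],
    [3,-31,44.2,-7,1],
    [3,-31,44.2,-7,1],
    [7,-31,44.2,-7,1],
    [7,-31,44.2,-7,1],
    [7,-31,44.2,-7,1]
  ]
}}

```text
t: 0.98
eef_pos: [425.2, 321.6, 361.4]
tool_rot: [0.086, 1.569, -0.088]
contact_force: [-0.2, 0.4, -0.9]
gripper_width: 1.003
```

```bash
cat >> h.py <<'E'
from scipy.spatial.transform import Rotation as R
def delta(target,yaw=None):
    "print tool-axis shift (cm) to world TCP target and roll to tool-y yaw (deg)"
    from rig import readout
    s=readout.sense();M=R.from_rotvec(s["tool_rot"]).as_matrix()
    y=np.degrees(np.arctan2(M[1,1],M[0,1]))
    print("t",round(s["t"],2),"pos",s["eef_pos"].round(1),"yaw",y.round(2),"tilt",(M[:2,0]*57.3).round(2),"F",s["contact_force"].round(2),"T",s["wrist_torque"].round(2),"w",round(s["gripper_width"],3))
    if target is not None: print("shift cm",(M.T@(np.array(target)-s["eef_pos"])/10).round(2),"roll",None if yaw is None else round(y-yaw,2))
    return s,M
E
python3 -c "
from h import *
delta([508,228,330],83.8)"
```

```text
t 0.98 pos [425.2 321.6 361.4] yaw 83.67 tilt [-0.02 -0.07] F [-0.22  0.41 -0.88] T [-0.02 -0.05  0.07] w 1.003
shift cm [ 3.15 -8.38  9.27] roll -0.13
```

Emit:
{"method": "drive_tool", "body": {
  "targets": [
    [3.1,-8.4,9.3,0,1],
    [3.1,-8.4,9.3,0,1],
    [3.1,-8.4,9.3,0,1],
    [3.1,-8.4,9.3,0,1],
    [3.1,-8.4,9.3,0,1],
    [3.1,-8.4,9.3,0,1],
    [3.1,-8.4,9.3,0,1]
  ]
}}

```text
t: 1.57
eef_pos: [507.6, 228.7, 330.7]
tool_rot: [0.085, 1.569, -0.086]
contact_force: [0.5, -0.4, 0.7]
gripper_width: 0.997
```

```bash
cat >> h.py <<'E'
def wrist(name):
    import cv2
    from rig import viewer
    s,M=delta(None)
    d=viewer.read_camera("wrist");cv2.imwrite(f"pics/{name}.png",d["img"][:,:,::-1])
    T=np.eye(4);T[:3,:3]=M;T[:3,3]=s["eef_pos"]
    np.savez(f"{name}.npz",K=d["camera_matrix"],T=T@d["mount"])
E
python3 -c "
from h import *
delta([508,228,330],83.8);wrist('w1')"
```

```text
t 1.57 pos [507.6 228.7 330.7] yaw 83.74 tilt [-0.02 -0.05] F [ 0.48 -0.4   0.67] T [ 0.02  0.04 -0.02] w 0.997
shift cm [ 0.07 -0.07  0.04] roll -0.06
t 1.57 pos [507.6 228.7 330.7] yaw 83.74 tilt [-0.02 -0.05] F [ 0.48 -0.4   0.67] T [ 0.02  0.04 -0.02] w 0.997
```

View pics/w1.png

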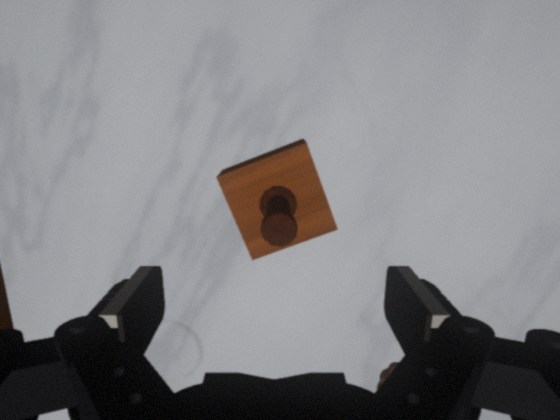

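The peg is between the open jaws: knob centre at px (279,229), collar at (278,203), holder corners at (218,177), (304,141), (337,229) and (253,259).

```bash
python3 -c "
from h import *
print('knob',px('w1',279,228,96),'collar',px('w1',278,203,38))
print('holder',np.mean([px('w1',*p,34) for p in((218,177),(304,141),(337,229),(253,259))],0))
delta([508,228,219],83.8)"
```

```text
knob [508.25450242 231.43136693  96.        ] collar [508.47333756 231.41770781  38.        ]
holder [509.55372161 231.35480275  34.        ]
t 1.62 pos [507.5 229.  330.9] yaw 83.77 tilt [ 0.01 -0.05] F [ 0.02 -0.01 -0.44] T [ 0.04  0.03 -0.06] w 1.0
shift cm [11.19 -0.08  0.05] roll -0.03
```

Emit:
{"method": "drive_tool", "body": {
  "targets": [
    [4,0.2,0.1,0,1],
    [8,0.2,0.1,0,1],
    [10,0.2,0.1,0,1],
    [11.2,0.2,0.1,0,1],
    [11.2,0.2,0.1,0,1],
    [11.2,0.2,0.1,0,1]
  ],
  "force": 60
}}

```text
t: 2.12
eef_pos: [508.8, 231.5, 219.6]
tool_rot: [0.084, 1.568, -0.085]
contact_force: [0.2, 0.3, 0.5]
gripper_width: 0.998
```

Emit:
{"method": "drive_tool", "body": {
  "targets": [
    [0,0,0,0,0.4],
    [0,0,0,0,0.1],
    [0,0,0,0,0],
    [0,0,0,0,0],
    [0,0,0,0,0],
    [0,0,0,0,0],
    [0,0,0,0,0],
    [0,0,0,0,0],
    [0,0,0,0,0],
    [0,0,0,0,0]
  ],
  "force": 60
}}

```text
t: 2.95
eef_pos: [509.1, 231.5, 220.1]
tool_rot: [0.084, 1.567, -0.085]
contact_force: [-1.2, -0.3, 4.6]
gripper_width: 0.193
```

```bash
python3 -c "
from h import *
delta([508,228,319],83.8)"
```

```text
t 2.95 pos [509.1 231.5 220.1] yaw 83.85 tilt [ 0.11 -0.03] F [-1.19 -0.33  4.6 ] T [-0.16  0.06 -0.01] w 0.193
shift cm [-9.89 -0.37 -0.05] roll 0.05
```

Emit:
{"method": "drive_tool", "body": {
  "targets": [
    [-1,0,0,0,0],
    [-3,0,0,0,0],
    [-6,0,0,0,0],
    [-9,0,0,0,0],
    [-10,0,0,0,0],
    [-10,0,0,0,0],
    [-10,0,0,0,0]
  ]
}}

```text
t: 3.53
eef_pos: [508.6, 231.6, 319.7]
tool_rot: [0.084, 1.568, -0.085]
contact_force: [-0.4, -0.9, -2.2]
gripper_width: 0.198
```

```bash
python3 -c "
from h import *
th=np.radians(83.8); ry=np.array([np.cos(th),np.sin(th)])
p=np.array([543,-163.6])+50*ry;print(p)
delta([*p,320],83.8);wrist('w2')"
```

```text
[ 548.39996779 -113.8924518 ]
t 3.53 pos [508.6 231.6 319.7] yaw 83.85 tilt [ 0.08 -0.03] F [-0.36 -0.88 -2.25] T [-0.04  0.05  0.04] w 0.198
shift cm [-1.000e-02 -3.392e+01  7.660e+00] roll 0.05
t 3.53 pos [508.6 231.6 319.7] yaw 83.85 tilt [ 0.08 -0.03] F [-0.36 -0.88 -2.25] T [-0.04  0.05  0.04] w 0.198
```

View pics/w2.png

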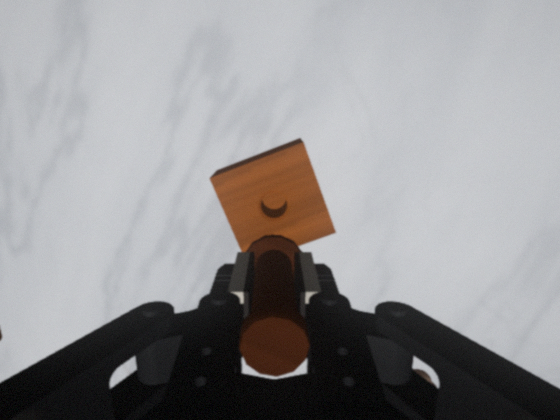

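The peg is held straight between the pads and the holder hole is empty at px (273,205). Next, over the rack.

Emit:
{"method": "drive_tool", "body": {
  "targets": [
    [0,-34,7.7,0,0],
    [0,-34,7.7,0,0],
    [0,-34,7.7,0,0],
    [0,-34,7.7,0,0],
    [0,-34,7.7,0,0],
    [0,-34,7.7,0,0],
    [0,-34,7.7,0,0],
    [0,-34,7.7,0,0],
    [0,-34,7.7,0,0],
    [0,-34,7.7,0,0]
  ]
}}

```text
t: 4.42
eef_pos: [547.9, -118.0, 316.6]
tool_rot: [0.088, 1.573, -0.089]
contact_force: [0.3, -0.1, -0.1]
gripper_width: 0.193
```

Emit:
{"method": "drive_tool", "body": {
  "targets": [
    [0,0,0,0,0],
    [0,0,0,0,0],
    [0,0,0,0,0]
  ]
}}

```text
t: 4.67
eef_pos: [547.5, -116.5, 315.4]
tool_rot: [0.088, 1.575, -0.086]
contact_force: [0.3, 0.4, -1.8]
gripper_width: 0.195
```

```bash
python3 -c "
from h import *
delta([548.4,-113.9,320],83.8);wrist('w3')
import cv2;a=cv2.imread('pics/w3.png');cv2.imwrite('pics/w3b.png',cv2.convertScaleAbs(cv2.resize(a,(798,598)),alpha=1.6))
from rig import viewer
cv2.imwrite('pics/s3.png',viewer.read_camera('side')['img'][:,:,::-1])"
```

```text
t 4.67 pos [ 547.5 -116.5  315.4] yaw 83.66 tilt [-0.36  0.06] F [ 0.33  0.35 -1.8 ] T [-0.    0.02  0.03] w 0.195
shift cm [-0.46  0.27  0.05] roll -0.14
t 4.67 pos [ 547.5 -116.5  315.4] yaw 83.66 tilt [-0.36  0.06] F [ 0.33  0.35 -1.8 ] T [-0.    0.02  0.03] w 0.195
```

View pics/w3b.png

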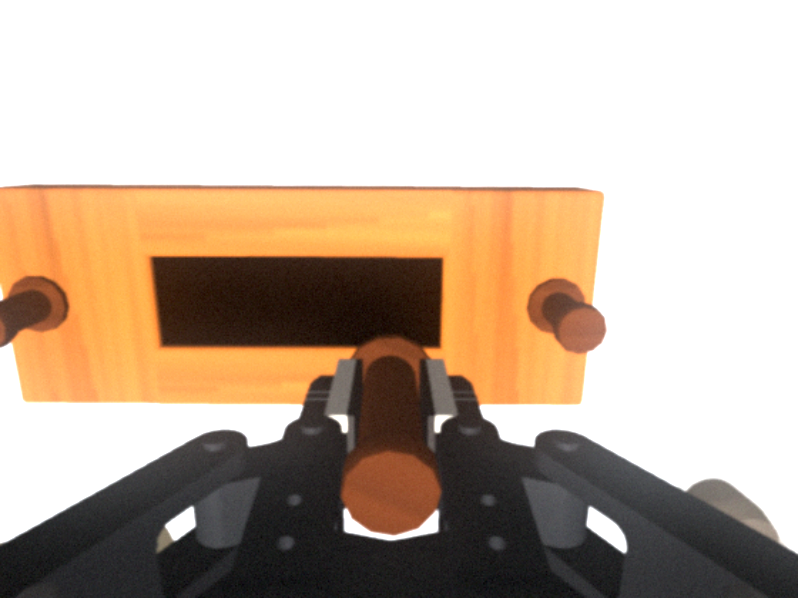

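The trough corners in the enlarged picture are (151,257), (442,258), (439,347) and (163,346), with the peg collar at about (392,345).

```bash
python3 -c "
from h import *
c=np.array([px('w3',u/1.425,v/1.424,38) for u,v in((151,257),(442,258),(439,347),(163,346))])[:,:2]
print(c,c.mean(0),np.linalg.norm(c-np.roll(c,-1,0),axis=1))
d=c[1]+c[2]-c[0]-c[3];a=np.arctan2(d[1],d[0]);print(np.degrees(a))
p=c.mean(0)+42*np.array([np.cos(a),np.sin(a)]);print(p)
delta([*p,250],83.9)"
```

```text
[[ 514.25256291 -226.85964909]
 [ 529.97964616  -89.78467879]
 [ 574.60424023  -95.08561432]
 [ 558.91874425 -231.17303552]] [ 544.43879839 -160.72574443] [137.97423176  44.93833901 136.98839729  44.87396859]
83.44003044180006
[ 549.23700815 -119.00072576]
t 4.77 pos [ 547.8 -116.6  316.2] yaw 83.68 tilt [-0.28  0.02] F [-0.41  0.28 -0.99] T [-0.01  0.03  0.02] w 0.199
shift cm [ 6.62 -0.22  0.2 ] roll -0.22
```

Emit:
{"method": "drive_tool", "body": {
  "targets": [
    [2,-0.2,0.2,0,0],
    [5,-0.2,0.2,0,0],
    [6.4,-0.2,0.2,0,0],
    [6.9,-0.2,0.2,0,0],
    [6.9,-0.2,0.2,0,0],
    [6.9,-0.2,0.2,0,0],
    [6.9,-0.2,0.2,0,0],
    [6.9,-0.2,0.2,0,0]
  ]
}}

```text
t: 5.43
eef_pos: [549.9, -118.9, 248.8]
tool_rot: [0.086, 1.571, -0.087]
contact_force: [0.3, -0.5, -1.4]
gripper_width: 0.198
```

```bash
python3 -c "
from h import *
delta([549.6,-119,242],83.7)"
```

```text
t 5.43 pos [ 549.9 -118.9  248.8] yaw 83.69 tilt [-0.13 -0.05] F [ 0.33 -0.48 -1.44] T [ 0.02  0.   -0.04] w 0.198
shift cm [ 0.68 -0.01 -0.03] roll -0.01
```

Position matches the plan. I'll creep down to touch.

Emit:
{"method": "drive_tool", "body": {
  "targets": [
    [0.3,0,0,0,0],
    [0.5,0,0,0,0],
    [0.6,0,0,0,0],
    [0.65,0,0,0,0],
    [0.7,0,0,0,0],
    [0.7,0,0,0,0],
    [0.7,0,0,0,0]
  ]
}}

```text
t: 6.02
eef_pos: [550.0, -118.9, 242.0]
tool_rot: [0.086, 1.571, -0.087]
contact_force: [-0.3, 0.1, 1.3]
gripper_width: 0.192
```

Emit:
{"method": "drive_tool", "body": {
  "targets": [
    [0.05,0,0,0,0],
    [0.1,0,0,0,0],
    [0.1,0,0,0,0],
    [0.1,0,0,0,0]
  ]
}}

```text
t: 6.35
eef_pos: [550.2, -118.9, 241.3]
tool_rot: [0.086, 1.57, -0.087]
contact_force: [0.3, 2.2, 2.9]
gripper_width: 0.189
```

Contact is at about TCP z 242 (tip on the floor at 34), as expected. Now I'll slide toward -y in small calls.

Emit:
{"method": "drive_tool", "body": {
  "targets": [
    [0.05,-0.15,0,0,0],
    [0.05,-0.3,0,0,0],
    [0.05,-0.5,0,0,0],
    [0.05,-0.5,0,0,0]
  ]
}}

```text
t: 6.68
eef_pos: [549.7, -124.2, 241.0]
tool_rot: [0.086, 1.57, -0.088]
contact_force: [-0.4, 2.0, 3.4]
gripper_width: 0.195
```

Emit:
{"method": "drive_tool", "body": {
  "targets": [
    [0.03,-0.15,0,0,0],
    [0.03,-0.3,0,0,0],
    [0.03,-0.5,0,0,0],
    [0.03,-0.5,0,0,0]
  ]
}}

```text
t: 7.02
eef_pos: [549.2, -129.5, 240.9]
tool_rot: [0.086, 1.57, -0.088]
contact_force: [0.4, 1.7, 4.3]
gripper_width: 0.192
```

Emit:
{"method": "drive_tool", "body": {
  "targets": [
    [0.02,-0.15,0,0,0],
    [0.02,-0.3,0,0,0],
    [0.02,-0.5,0,0,0],
    [0.02,-0.5,0,0,0]
  ]
}}

```text
t: 7.35
eef_pos: [548.7, -134.9, 240.8]
tool_rot: [0.086, 1.569, -0.088]
contact_force: [-1.7, 1.5, 4.0]
gripper_width: 0.193
```

Emit:
{"method": "drive_tool", "body": {
  "targets": [
    [0.02,-0.15,0,0,0],
    [0.02,-0.3,0,0,0],
    [0.02,-0.5,0,0,0],
    [0.02,-0.5,0,0,0]
  ]
}}

```text
t: 7.68
eef_pos: [548.1, -140.2, 240.6]
tool_rot: [0.086, 1.569, -0.089]
contact_force: [0.4, 2.1, 5.0]
gripper_width: 0.195
```

Emit:
{"method": "drive_tool", "body": {
  "targets": [
    [0.0,-0.15,-0.04,0,0],
    [0.0,-0.3,-0.04,0,0],
    [0.0,-0.5,-0.04,0,0],
    [0.0,-0.5,-0.04,0,0]
  ]
}}

```text
t: 8.02
eef_pos: [547.1, -145.4, 240.7]
tool_rot: [0.086, 1.569, -0.089]
contact_force: [0.2, 2.5, 4.9]
gripper_width: 0.193
```

Emit:
{"method": "drive_tool", "body": {
  "targets": [
    [0.02,-0.15,-0.04,0,0],
    [0.02,-0.3,-0.04,0,0],
    [0.02,-0.5,-0.04,0,0],
    [0.02,-0.5,-0.04,0,0]
  ]
}}

```text
t: 8.35
eef_pos: [546.2, -150.7, 240.5]
tool_rot: [0.086, 1.569, -0.09]
contact_force: [0.1, 1.9, 4.8]
gripper_width: 0.192
```

Emit:
{"method": "drive_tool", "body": {
  "targets": [
    [0.01,-0.15,-0.01,0,0],
    [0.01,-0.3,-0.01,0,0],
    [0.01,-0.5,-0.01,0,0],
    [0.01,-0.5,-0.01,0,0]
  ]
}}

```text
t: 8.68
eef_pos: [545.5, -155.9, 240.5]
tool_rot: [0.086, 1.569, -0.09]
contact_force: [-0.2, 2.0, 4.4]
gripper_width: 0.195
```

Emit:
{"method": "drive_tool", "body": {
  "targets": [
    [0.01,-0.15,0,0,0],
    [0.01,-0.3,0,0,0],
    [0.01,-0.5,0,0,0],
    [0.01,-0.5,0,0,0]
  ]
}}

```text
t: 9.02
eef_pos: [545.0, -161.1, 240.5]
tool_rot: [0.086, 1.569, -0.09]
contact_force: [0.3, 2.0, 4.1]
gripper_width: 0.196
```

Emit:
{"method": "drive_tool", "body": {
  "targets": [
    [0.02,-0.15,0,0,0],
    [0.02,-0.3,0,0,0],
    [0.02,-0.5,0,0,0],
    [0.02,-0.5,0,0,0]
  ]
}}

```text
t: 9.35
eef_pos: [544.4, -166.4, 240.4]
tool_rot: [0.086, 1.569, -0.09]
contact_force: [-0.3, 1.9, 4.4]
gripper_width: 0.194
```

Emit:
{"method": "drive_tool", "body": {
  "targets": [
    [0.02,-0.15,0,0,0],
    [0.02,-0.3,0,0,0],
    [0.02,-0.5,0,0,0],
    [0.02,-0.5,0,0,0]
  ]
}}

```text
t: 9.68
eef_pos: [543.6, -171.8, 239.9]
tool_rot: [0.084, 1.569, -0.091]
contact_force: [0.5, 0.2, 0.0]
gripper_width: 0.194
```

Contact was lost at y ≈ -171.8, so the tip is over the mouth. I'll move 4 mm toward its centre and dip gently.

Emit:
{"method": "drive_tool", "body": {
  "targets": [
    [0,-0.2,0,0,0],
    [0,-0.4,0,0,0],
    [0,-0.4,0,0,0],
    [0,-0.4,0,0,0]
  ]
}}

```text
t: 10.02
eef_pos: [542.8, -175.9, 239.3]
tool_rot: [0.085, 1.57, -0.091]
contact_force: [-0.1, 0.3, -1.0]
gripper_width: 0.194
```

Emit:
{"method": "drive_tool", "body": {
  "targets": [
    [0.1,0,0,0,0],
    [0.2,0,0,0,0],
    [0.3,0,0,0,0],
    [0.3,0,0,0,0],
    [0.3,0,0,0,0]
  ]
}}

```text
t: 10.43
eef_pos: [542.8, -175.8, 236.2]
tool_rot: [0.085, 1.571, -0.091]
contact_force: [0.4, 1.2, -1.6]
gripper_width: 0.195
```

```bash
python3 -c "
from h import *
delta([544,-176,220],83.7)"
```

```text
t 10.43 pos [ 542.8 -175.8  236.2] yaw 83.59 tilt [-0.1  -0.21] F [ 0.43  1.24 -1.63] T [ 0.02 -0.04 -0.07] w 0.195
shift cm [1.62 0.   0.13] roll -0.11
```

Emit:
{"method": "drive_tool", "body": {
  "targets": [
    [0.1,0,0,0,0],
    [0.2,0,0,0,0],
    [0.3,0,0,0,0],
    [0.3,0,0,0,0],
    [0.3,0,0,0,0]
  ]
}}

```text
t: 10.85
eef_pos: [542.7, -175.8, 233.1]
tool_rot: [0.085, 1.571, -0.091]
contact_force: [-0.6, -0.2, -0.7]
gripper_width: 0.191
```

```bash
python3 -c "
from h import *
delta([544,-176,220],83.7)"
```

```text
t 10.85 pos [ 542.7 -175.8  233.1] yaw 83.59 tilt [-0.11 -0.21] F [-0.55 -0.25 -0.67] T [-0.03 -0.01 -0.  ] w 0.191
shift cm [1.31 0.   0.13] roll -0.11
```

Emit:
{"method": "drive_tool", "body": {
  "targets": [
    [0.15,0,0,0,0],
    [0.3,0,0,0,0],
    [0.45,0,0,0,0],
    [0.5,0,0,0,0],
    [0.5,0,0,0,0]
  ]
}}

```text
t: 11.27
eef_pos: [542.7, -175.8, 227.8]
tool_rot: [0.085, 1.571, -0.091]
contact_force: [-0.4, 1.0, -1.1]
gripper_width: 0.193
```

Emit:
{"method": "drive_tool", "body": {
  "targets": [
    [0.15,0,0,0,0],
    [0.3,0,0,0,0],
    [0.45,0,0,0,0],
    [0.5,0,0,0,0],
    [0.5,0,0,0,0]
  ]
}}

```text
t: 11.68
eef_pos: [542.6, -175.8, 222.5]
tool_rot: [0.085, 1.572, -0.09]
contact_force: [0.9, -1.0, -0.5]
gripper_width: 0.193
```

```bash
python3 -c "
from h import *
delta([544,-176,220],83.7)"
```

```text
t 11.68 pos [ 542.6 -175.8  222.5] yaw 83.59 tilt [-0.16 -0.18] F [ 0.86 -0.98 -0.49] T [-0.02  0.01 -0.03] w 0.193
shift cm [ 0.25 -0.01  0.15] roll -0.11
```

Only a couple of millimetres remain, so I'll seat it gently.

Emit:
{"method": "drive_tool", "body": {
  "targets": [
    [0.1,0,0,0,0],
    [0.2,0,0,0,0],
    [0.25,0,0,0,0],
    [0.25,0,0,0,0],
    [0.25,0,0,0,0]
  ]
}}

```text
t: 12.1
eef_pos: [542.6, -175.8, 220.2]
tool_rot: [0.085, 1.571, -0.091]
contact_force: [-0.7, 0.4, 0.0]
gripper_width: 0.195
```

Emit:
{"method": "drive_tool", "body": {
  "targets": [
    [0.05,0,0,0,0],
    [0.08,0,0,0,0],
    [0.08,0,0,0,0],
    [0.08,0,0,0,0]
  ]
}}

```text
t: 12.43
eef_pos: [542.8, -175.8, 219.7]
tool_rot: [0.085, 1.571, -0.091]
contact_force: [-1.3, 1.2, 3.0]
gripper_width: 0.192
```

Emit:
{"method": "drive_tool", "body": {
  "targets": [
    [0.05,0,0,0,0],
    [0.1,0,0,0,0],
    [0.1,0,0,0,0],
    [0.1,0,0,0,0]
  ]
}}

```text
t: 12.77
eef_pos: [542.9, -175.9, 218.9]
tool_rot: [0.085, 1.571, -0.091]
contact_force: [-0.1, 2.0, 4.4]
gripper_width: 0.198
```

Emit:
{"method": "drive_tool", "body": {
  "targets": [
    [0.0,0,0,0,0.22],
    [0,0,0,0,0.26],
    [0,0,0,0,0.32],
    [0,0,0,0,0.45],
    [0,0,0,0,0.6],
    [0,0,0,0,0.8],
    [0,0,0,0,0.8],
    [0,0,0,0,0.8]
  ]
}}

```text
t: 13.43
eef_pos: [542.9, -175.9, 218.9]
tool_rot: [0.085, 1.571, -0.091]
contact_force: [-0.5, -0.3, 0.3]
gripper_width: 0.798
```

```bash
python3 -c "
from h import *
delta([544,-176,320],83.7)"
```

```text
t 13.43 pos [ 542.9 -175.9  218.9] yaw 83.59 tilt [-0.11 -0.2 ] F [-0.47 -0.26  0.31] T [ 0.05 -0.04  0.05] w 0.798
shift cm [-10.11  -0.04   0.1 ] roll -0.11
```

Emit:
{"method": "drive_tool", "body": {
  "targets": [
    [-1,0,0,0,0.9],
    [-3,0,0,0,1],
    [-6,0,0,0,1],
    [-9,0,0,0,1],
    [-12,0,0,0,1],
    [-12,0,0,0,1],
    [-12,0,0,0,1]
  ]
}}

```text
t: 14.02
eef_pos: [543.7, -175.7, 342.1]
tool_rot: [0.083, 1.566, -0.093]
contact_force: [0.0, 0.2, -0.7]
gripper_width: 1.001
```

```bash
python3 -c "
from h import *
import cv2
from rig import viewer
delta(None);wrist('w4');a=cv2.imread('pics/w4.png')
s=viewer.read_camera('side')['img'][:,:,::-1]
o=np.hstack([cv2.resize(a,(400,300)),cv2.resize(s[220:370,185:385],(400,300),interpolation=cv2.INTER_CUBIC)])
cv2.imwrite('pics/fin.png',cv2.convertScaleAbs(o,alpha=1.6))"
```

```text
t 14.02 pos [ 543.7 -175.7  342.1] yaw 83.59 tilt [ 0.18 -0.36] F [ 0.01  0.16 -0.66] T [ 0.03 -0.04 -0.03] w 1.001
t 14.02 pos [ 543.7 -175.7  342.1] yaw 83.59 tilt [ 0.18 -0.36] F [ 0.01  0.16 -0.66] T [ 0.03 -0.04 -0.03] w 1.001
```

View pics/fin.png

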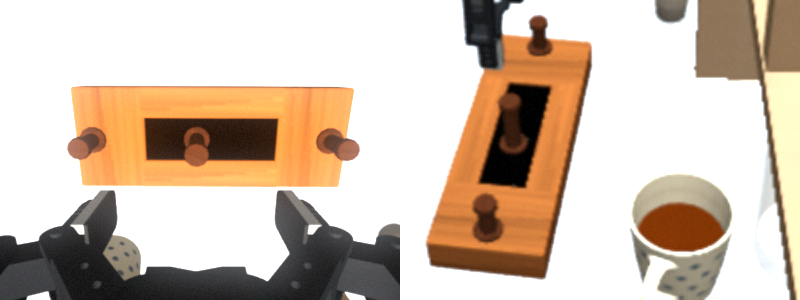

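The wrist view on the left shows the peg upright in the trough, with its collar on the floor at about (197,139) and the knob at (197,152). In the side view on the right it stands free at about (512,145). Handing in.

```bash
python3 -c "
from rig import job
print(job.hand_in())"
```

```text
the job is handed in; nothing more can be done
None
```

The peg is standing fully home in the rack's socket, released, and the job was handed in at about 14 s of the 61 s allowed.

- **Search:** I gripped the peg in its holder and carried it over the rack. I then slid its tip along the trough at about 3–5 N until contact was lost, roughly 11 mm from the trough's middle, on the side away from the holder.
- **Seating:** It went down freely until the floor took the load at tool height 220 mm, the same height as when the collar sat on the holder. I pressed it home with about 4–5 N before letting go. The highest force I read between peg and rack was about 5 N, well under the 25 N limit.
- **Last checks:** The final wrist and side pictures show the peg upright with its collar in the trough. The gripper was open and clear, with contact force near zero. I moved nothing near the shaker, mug or garlic, but took no final picture of all three.
- **Disagreement:** The top and wrist cameras differed by about 3 mm in y on both the holder and the rack. The fit had enough room for it.

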